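# Set a spot plate overhanging the bench ledge

### The arm

A 6-joint arm with a two-finger parallel gripper is mounted at the origin on a cart in front of the work surface, level with it; the furniture and walls round the work are solid. World frame = base frame: x ahead of the robot, y to its left, z up, the work surface at z = 0. Lengths are in mm, angles in degrees, forces in N, time in s.
With the tool pointing down it reaches from about 350 to 850 mm from the base axis. Payload 8.1 kg.
Tool frame: the origin (TCP) lies midway between the tips of the shut fingers; the grasp point (between the pads) lies 19 mm behind it (r.grip_point_offset is the distance from the TCP to the grasp point, in mm); z points along the fingers, y is the line along which they close (so a half turn about z gives the same grasp; the last joint's range is limited). The gripper opens to 85 mm and grips with 20 to 120 N. Pads are 22 mm wide; open, the fingers measure 114 mm over their backs; the gripper's body (76 mm by 85 mm) begins 54 mm behind the grasp point. The pads swing forward as they close: fully open they stand 13 mm farther back than shut.
Start: joints at [69.362, 7.471, 85.268, -0, 87.261, -4.893], TCP at [162.791, 577.498, 231.292] pointing down, gripper open.
Joint ranges: [-169.43, 169.43], [-51.17, 129.36], [1.28, 143.12], [-76.62, 256.62], [0, 156.53], [-152.29, 152.29]. Speed limits (degrees/s): [136.94, 136.94, 159.86, 180, 180, 180].

### API

Orientations are given as [roll, pitch, yaw] about the fixed x, y, z axes, in that order (R = Rz(yaw) Ry(pitch) Rx(roll)).
In Python, from bench import r gives the robot as it stands.
- The arm moves only by the shell command python3 -m inch 'ROWS' [FORCE]. ROWS is JSON, one flat list of numbers, 7 for each row, row after row: the shift along the world's x, y, z in m, then the turn, a rotation vector about the world's x, y, z in degrees, then the closure in counts, from 0 (fully open) to 255 (shut). A call has 1 to 10 rows; each row shifts and turns the commanded pose from where the row before left it; what a row does not reach is not made up. A row lasts 1/10 s, in which the tool goes at most 50 mm and 8.59 degrees, less where a joint would pass 70% of its speed; a pose out of reach is approached as far as the arm can. A call with a gripper value outside its range is refused whole. The fingers move at their own pace and stop on an object; FORCE is the grip in N (left out, the last holds). Time passes only in rows, so rows that do not move let the fingers close. It gives the time, the measured TCP pose, the force and the opening at its end, in the units of the state.
- r.sense(): the state, without advancing time (a new reading comes with each control period).
- r.snapshot(name): name is "scene" or "top"; returns (picture, depth): 400x640x3 uint8, red, green, blue; 400x640 float32, mm along the optical axis (not along the pixel's ray), 0 where there is no reading.
- r.get_calibration(name): a dict with "fovy" (degrees; the focal length in pixels is half the picture's height over the tangent of half this angle, whatever the lens; pixels are square), "cx", "cy" (the principal point, pixels), "position" and "rotation" of the camera in the world. Camera axes: x right, y up, looking along -z (the intrinsics and any distortion apply to the point x, -y, -z); pixel columns grow to the right and rows downward; lengths in mm; the calibration is good to about 2 mm. A picture is of the moment at which its call begins. get_calibration takes no time and is no camera call.
- r.hand_in(): hands the job in, once; it reports no verdict.
The state is a dict: "time": time; "joint_pos": joint angles; "qd": joint speeds; "joint_efforts": joint torques, N m; "tool_pos": TCP position; "tcp_rot": TCP orientation; "ft_force": force on the tool from outside, world axes, zero at the start; "wrist_torque": the same for the moment, N m; "finger_gap": finger opening in mm.
Only numpy, scipy, OpenCV 4.12 (cv2) and the standard library are available. Lean on these libraries where they do the work, as an engineer would, in place of code of your own. Each camera call takes 0.05 s, during which the arm holds its last target. There are 200 camera calls.

### The job

Using fingertip pushes only, set the porcelain spot plate square against the raised rear lip of the low steel ledge, with about a third of the plate's length hanging out past the end of the ledge that has the shallow round dish beside it, so that its edge is free to be taken later. The plate must stay flat on the ledge all the while, never picked up, and the things around the ledge are left where they are; finish with the hand clear.

Things in the scene. Friction and masses are not known exactly. Their poses are not given: they have to be found in the camera images.
- ledge: low fixed bench ledge of plain steel: flat deck 130 mm deep (x) by 300 mm long (y, ends at +-150 mm), 6 mm thick, top at z = 60 mm. Along the whole rear edge an upright lip, 4 mm thick, stands 10 mm above the deck, front face at x = +61 mm; front and ends are open. Origin: centre of the footprint on the worktop; x to the rear lip (away from the robot), y along the ledge to the left, z up
- spot_plate: white porcelain spot plate with round wells, 85 mm (x) by 105 mm (y, its length) by 12 mm thick, about 0.13 kg, loose, flat on the ledge, its length roughly along the ledge. Origin: centre of the underside; z up. When square against the lip its origin is at about x = +18.5 mm in the ledge's frame
- dish: shallow round empty dish, 94 mm across, 22 mm high, loose on the worktop beyond one end of the ledge (left or right varies): this is the end to overhang. Origin: centre of the underside. Leave it alone. Farther out, left of y = 0.33 m and right of y = -0.36 m, stands fixed glassware up to 0.3 m tall: come over the ledge from above
- pe_flask: small plain white plastic bottle, 52 mm across, 100 mm high, loose on the worktop beyond the other end of the ledge. Origin: centre of the underside. Leave it alone
- stopper: tapered rubber stopper, 35 mm across, 30 mm high, loose on the worktop in front of the ledge. Origin: centre of the underside. Leave it alone
- pen: marker pen 139 mm long (its x), 16 mm thick, lying loose on the worktop behind the ledge. Origin: centre of the underside. Leave it alone
Things that resemble listed ones, but are neither listed nor needed, are in the scene too. Several things have the shape of the spot_plate; the one meant has the colours described above.

How it is judged (in metres and radians):
At the end, for the whole second after the job is handed in: The spot plate rests flat and still on the ledge, rear edge within about 6 mm of the lip and parallel to it within 0.08 rad, overhanging the end on the dish's side by 22 to 47 mm (a third is 35 mm); dish, bottle, stopper and pen within 20 mm of where they stood (((y of dish in the frame of ledge above 0 m and y of spot_plate in the frame of ledge between 0.1195 and 0.1445 m) or (y of dish in the frame of ledge below 0 m and y of spot_plate in the frame of ledge between -0.1445 and -0.1195 m)) and x of spot_plate in the frame of ledge between 0.0125 and 0.022 m and angle between the y axis of spot_plate and the y axis of ledge, either way round below 0.08 rad and z of spot_plate in the frame of ledge between 0.056 and 0.064 m and angle between spot_plate's own z axis and vertical below 0.05 rad and linear speed of spot_plate below 0.01 m/s and distance of each of dish, pe_flask, stopper, pen from where it was at the start of the episode below 0.02 m); the robot touches nothing.
It fails at once if the spot plate is lifted off the ledge or put over the lip (z of spot_plate in the frame of ledge above 0.068 m or x of spot_plate in the frame of ledge above 0.028 m).
It fails at once if the spot plate is tipped (angle between spot_plate's own z axis and vertical above 0.2 rad).
It fails at once if the spot plate falls off the ledge (z of spot_plate in the frame of ledge below 0.05 m).
It fails at once if the dish, bottle, stopper or pen is moved (distance of any of dish, pe_flask, stopper, pen from where it was at the start of the episode above 0.02 m).
It also fails if it takes over 53 s, if anything falls off the work surface, if the arm or the gripper's body presses on something with over 40 N, if the wrist force passes 120 N, or if a joint passes its speed limit or range.

## Working session

There is one attempt and no reset: what is moved stays moved. The work goes in short steps, Python scripts to look and compute and a shell command to move; the robot and the scene stay as the last step left them, time stands still between calls to the robot, and variables do not carry over. Pictures are saved under pics/ and viewed, on a budget of 10 in all, crops included, one or two more only if the job needs it, and the job is handed in when it is done.

```bash
mkdir -p pics; ls; cat > h.py <<'E'
import numpy as np,cv2
from bench import r
def cal(n):
    c=r.get_calibration(n);f=200/np.tan(np.radians(c['fovy'])/2)
    return c,f,np.array(c['position'],float),np.array(c['rotation'],float)
def world(n,d):
    "world point (mm) of every pixel from depth"
    c,f,p,R=cal(n);v,u=np.mgrid[0:400,0:640]
    P=np.stack([(u-c['cx'])/f*d,-(v-c['cy'])/f*d,-d],-1)
    return P@R.T+p
def ray(n,u,v,z):
    c,f,p,R=cal(n);q=R@np.array([(u-c['cx'])/f,-(v-c['cy'])/f,-1]);return p+q*(z-p[2])/q[2]
def snap(n,name):
    im,d=r.snapshot(n);cv2.imwrite(f'pics/{name}.png',im[:,:,::-1]);np.savez(f'pics/{name}.npz',im=im,d=d);return im,d
E
python3 - <<'E'
from h import *
for n in('top','scene'):
    im,d=snap(n,n+'0');print(r.get_calibration(n))
    W=world(n,d);print(n,np.percentile(d[d>0],[1,50,99]))
print(r.sense())
E
```

```text
pics
{'fovy': 55.90748869947324, 'cx': 321.569076833796, 'cy': 197.14844812073378, 'position': array([362.90751196, -69.60090298, 987.73863334]), 'rotation': array([ 11.34467602,   1.32581778, -91.00365299])}Traceback (most recent call last):
  File "<stdin>", line 4, in <module>
  File "h.py", line 10, in world
    return P@R.T+p
           ~~~~~^~
ValueError: operands could not be broadcast together with shapes (400,640) (3,)
```

View pics/top0.png

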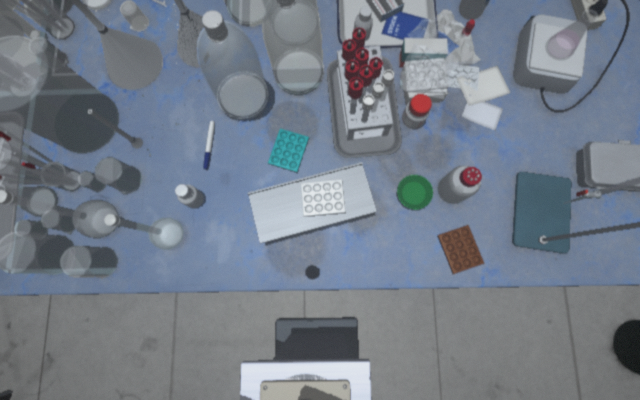

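The top view shows the ledge around (312,203), with the white plate at (323,198). The green dish is at (414,192) on the right (−y), the bottle at (188,193), the stopper at (312,271) and the pen at (208,145). The calibration's rotation is given as roll, pitch, yaw, so I need to convert it.

```bash
sed -i "s/np.array(c\['rotation'\],float)/Rotation.from_euler('xyz',c['rotation'],degrees=True).as_matrix()/; s/^import numpy as np,cv2/import numpy as np,cv2\nfrom scipy.spatial.transform import Rotation/" h.py
cat > loc.py <<'E'
from h import *
import sys
def locate(name,n='top'):
    im,d=snap(n,name);W=world(n,d);z=W[...,2]
    roi=(W[...,0]>350)&(W[...,0]<720)&(abs(W[...,1]+50)<200)
    hsv=cv2.cvtColor(im,cv2.COLOR_RGB2HSV)
    deck=(roi&(z>45)&(z<85)).astype(np.uint8)
    def big(m):
        k,l,s,_=cv2.connectedComponentsWithStats(m.astype(np.uint8));i=1+np.argmax(s[1:,4]);return (l==i).astype(np.uint8)
    m=big(deck);print('deck z',np.percentile(z[m>0],[5,50,95]),'px',m.sum())
    def rect(m,h):
        c=max(cv2.findContours(m,0,1)[0],key=cv2.contourArea)[:,0]
        p=np.array([ray(n,u,v,h)[:2] for u,v in c],np.float32)
        q=cv2.minAreaRect(p);return q,cv2.boxPoints(q)
    ql,bl=rect(m,60);print('ledge',ql,bl.round(1).tolist())
    pl=(cv2.erode(m,np.ones((3,3)))>0)&(im.min(2)>215)
    pl=cv2.morphologyEx(pl.astype(np.uint8),cv2.MORPH_CLOSE,np.ones((9,9)));pl=big(pl)
    qp,bp=rect(pl,72);print('plate',qp,bp.round(1).tolist(),'z',np.median(z[pl>0]))
    o=im.copy();o[pl>0,0]=255;o[cv2.morphologyEx(m,cv2.MORPH_GRADIENT,np.ones((2,2)))>0]=[0,255,0]
    cv2.imwrite(f'pics/{name}_m.png',cv2.resize(o[130:300,170:490,::-1],None,fx=2.5,fy=2.5,interpolation=0))
    return ql,qp
if __name__=='__main__':locate(sys.argv[1])
E
python3 - <<'E'
from loc import *
locate('top1')
snap('scene','scene0')
for nm,u,v,h in(('dish',414,192,22),('flask',186,193,100),('stopper',312,271,30),('pen',208,145,16),('redbottle',465,180,100)):print(nm,ray('top',u,v,h).round())
print(r.get_calibration('scene'));print(r.sense())
E
```

```text
deck z [57.11135636 60.37740981 71.45282546] px 6199
ledge ((537.7222290039062, -25.2001953125), (132.78993225097656, 301.7297668457031), 14.067139625549316) [[436.6000061035156, 105.0], [510.0, -187.6999969482422], [638.7999877929688, -155.39999389648438], [565.5, 137.3000030517578]]
plate ((546.5507202148438, -52.783409118652344), (78.22398376464844, 97.42166900634766), 4.607120513916016) [[503.70001220703125, -7.400000095367432], [511.5, -104.5], [589.4000244140625, -98.19999694824219], [581.5999755859375, -1.100000023841858]] z 69.17474744939238
dish [ 565. -292.   22.]
flask [559. 277. 100.]
stopper [368. -24.  30.]
pen [710. 256.  16.]
redbottle [ 576. -398.  100.]
{'fovy': 57.50687545890926, 'cx': 319.01088323689993, 'cy': 199.02355941335162, 'position': array([171.03225388, 622.94495398, 551.09783225]), 'rotation': array([  58.2162875 ,    1.41328667, -151.33774427])}
{'time': 0.15, 'joint_pos': array([ 6.93647325e+01,  7.50662164e+00,  8.53172944e+01,  3.65298521e-04,
        8.72610237e+01, -4.89213095e+00]), 'qd': array([-0.02363689, -0.23443037, -0.13218841,  0.09557507,  0.04502889,
        0.07694815]), 'joint_efforts': array([ 1.74289584e-03, -5.70063329e+01, -5.01161635e+01, -1.10967517e-04,
        9.51772439e-03,  8.73806312e-05]), 'tool_pos': array([162.60712646, 577.090753  , 230.44775121]), 'tcp_rot': array([-1.79915401e+02, -7.60718646e-03,  1.64256840e+02]), 'ft_force': array([-1.04759022, -0.52039479,  0.02282953]), 'wrist_torque': array([0.00675455, 0.0040633 , 0.01558672]), 'finger_gap': 85.39078382007418}
```

View pics/top1_m.png

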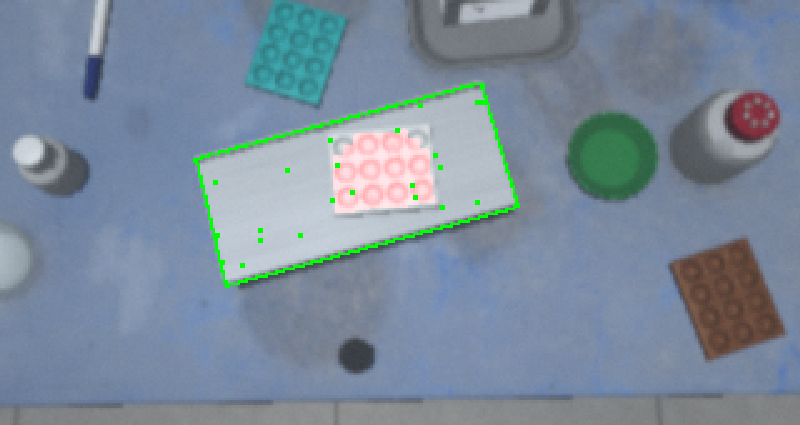

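View pics/scene0.png

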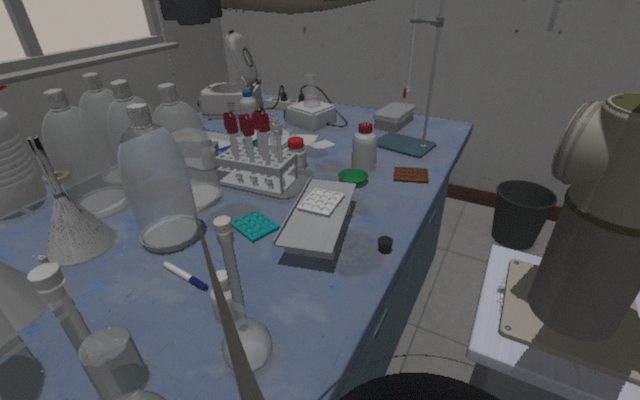

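The scene view agrees with the top view: the white plate is on the ledge at (320,202) with the green dish beyond it at (352,177), so the overhang goes at the ledge's −y end. Next I'll get precise corners and the waypoints.

```bash
cat > fr.py <<'E'
from h import *
# ledge outline corners in full-res pixels (front at z60, rear lip top at z70)
g=lambda x,y,z:ray('top',170+x/2.5-.3,130+y/2.5-.3,z)[:2]
FL,FR,RR,RL=g(227,287,60),g(519,208,60),g(482,84,70),g(195,158,70)
ey=(FL-FR)+(RL-RR);ey/=np.linalg.norm(ey);ex=np.array([ey[1],-ey[0]])
C=(FL+FR+RR+RL)/4;yaw=np.degrees(np.arctan2(ex[1],ex[0]))
L=lambda p:np.array([(p-C)@ex,(p-C)@ey]);Wd=lambda x,y:C+x*ex+y*ey
if __name__=='__main__':
    print('C',C,'yaw',yaw,'ex',ex,'sizes',np.linalg.norm(FL-FR),np.linalg.norm(FR-RR))
    P=[g(330,130,72),g(430,124,72),g(437,207,72),g(335,214,72)]
    print('plate L',[L(p).round(1).tolist() for p in P],L(sum(P)/4))
    for k in[(-75,-30),(-35,-30),(18.5,50),(18.5,-68.5)]:print(k,Wd(*k).round(1))
    W=world('top',np.load('pics/top1.npz')['d'])
    t=W[(W[...,2]>30)&(W[...,0]<480)&(W[...,0]>150)&(W[...,1]>140)];print('tall things x<480: min x,y',t.min(0) if len(t) else None)
E
python3 fr.py
```

```text
C [533.7846774  -27.88983522] yaw 13.805707353118422 ex [0.97111051 0.23863019] sizes 298.78661557301996 129.89272435043156
plate L [[58.3, 11.7], [38.1, -86.4], [-44.6, -70.8], [-25.4, 27.8]] [  6.5871226  -29.40911484]
(-75, -30) [468.1 -74.9]
(-35, -30) [507.  -65.4]
(18.5, 50) [539.8  25.1]
(18.5, -68.5) [568.1 -90. ]
tall things x<480: min x,y [150.07974573 308.08520712  30.10746202]
```

```bash
python3 -m inch '[0.01,-0.04,0.02,0,0,6,100, 0.01,-0.04,0.02,0,0,6,155, 0.01,-0.04,0.02,0,0,6,155, 0.02,-0.04,0.02,0,0,6,155, 0.02,-0.04,0.02,0,0,6,155, 0.02,-0.04,0.02,0,0,0,155, 0.02,-0.04,0.02,0,0,0,155, 0.02,-0.04,0.02,0,0,0,155]'
```

```text
time: 0.95
tool_pos: [292.9, 255.8, 392.0]
tcp_rot: [180.0, 0.0, -165.7]
ft_force: [1.0, 0.1, -0.3]
finger_gap: 33.5
```

```bash
python3 -m inch '[0.022,-0.041,0,0,0,-0.5,155, 0.022,-0.041,0,0,0,0,155, 0.022,-0.041,0,0,0,0,155, 0.022,-0.041,0,0,0,0,155, 0.022,-0.041,0,0,0,0,155, 0.022,-0.041,0,0,0,0,155, 0.022,-0.041,0,0,0,0,155, 0.021,-0.043,0,0,0,0,155, 0,0,-0.04,0,0,0,155, 0,0,-0.04,0,0,0,155]' && python3 -m inch '[0,0,-0.04,0,0,0,155, 0,0,-0.04,0,0,0,155, 0,0,-0.04,0,0,0,155, 0,0,-0.04,0,0,0,155, 0,0,-0.03,0,0,0,155, 0,0,-0.02,0,0,0,155, 0,0,0,0,0,0,155, 0,0,0,0,0,0,155]'
```

```text
time: 1.95
tool_pos: [468.7, -74.3, 310.7]
tcp_rot: [-180.0, 0.1, -166.4]
ft_force: [-0.3, 0.1, 0.1]
finger_gap: 33.3
time: 2.75
tool_pos: [467.6, -72.5, 101.5]
tcp_rot: [180.0, -0.0, -166.2]
ft_force: [0.3, 0.1, 0.8]
finger_gap: 33.4
```

```bash
python3 -m inch '[0,0,-0.018,0,0,0,155, 0,0,-0.018,0,0,0,155, 0,0,0,0,0,0,155, 0,0,0,0,0,0,155]' && python3 -m inch '[0.004,0.001,0,0,0,0,155, 0.004,0.001,0,0,0,0,155, 0.004,0.001,0,0,0,0,155, 0.004,0.001,0,0,0,0,155, 0.003,0.001,0,0,0,0,155, 0.003,0.001,0,0,0,0,155, 0.003,0,0,0,0,0,155, 0,0,0,0,0,0,155]'
python3 - <<'E'
from h import *
snap('top','top2');im=cv2.imread('pics/top2.png');cv2.imwrite('pics/top2c.png',cv2.resize(im[150:270,230:430],None,fx=4,fy=4,interpolation=2))
E
```

```text
time: 3.15
tool_pos: [468.6, -72.7, 66.8]
tcp_rot: [-180.0, 0.1, -166.2]
ft_force: [-0.0, -1.3, 0.1]
finger_gap: 33.6
time: 3.95
tool_pos: [493.0, -66.5, 65.2]
tcp_rot: [180.0, -0.0, -166.2]
ft_force: [-0.2, -0.4, 0.8]
finger_gap: 33.8
```

View pics/top2c.png

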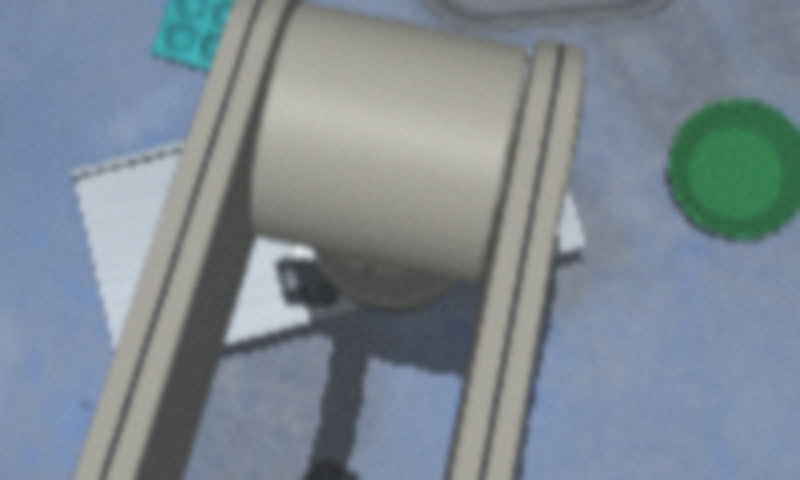

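The arm hides the plate in the top view at (380,150). I'll go by force, pushing on in small steps toward the lip.

```bash
python3 -m inch '[0.002,0.0005,0,0,0,0,155, 0.002,0.0005,0,0,0,0,155, 0.002,0.0005,0,0,0,0,155, 0.002,0.0005,0,0,0,0,155, 0,0,0,0,0,0,155]';  python3 -m inch '[0.001,0.0002,0,0,0,0,155, 0.001,0.0002,0,0,0,0,155, 0,0,0,0,0,0,155]'; python3 -m inch '[0.001,0.0002,0,0,0,0,155, 0.001,0.0002,0,0,0,0,155, 0,0,0,0,0,0,155]'
```

```text
time: 4.5
tool_pos: [501.1, -64.4, 65.3]
tcp_rot: [180.0, 0.0, -166.2]
ft_force: [-0.1, -0.5, -0.1]
finger_gap: 33.4
time: 4.8
tool_pos: [502.9, -64.1, 65.3]
tcp_rot: [-180.0, 0.0, -166.2]
ft_force: [-1.7, -0.3, 0.4]
finger_gap: 33.3
time: 5.1
tool_pos: [504.9, -63.7, 65.3]
tcp_rot: [-180.0, 0.0, -166.2]
ft_force: [-1.1, -1.3, 0.2]
finger_gap: 33.3
```

```bash
for i in 1 2 3 4; do :; done; python3 -m inch '[0.001,0.0002,0,0,0,0,155, 0,0,0,0,0,0,155]';python3 -m inch '[0.001,0.0002,0,0,0,0,155, 0,0,0,0,0,0,155]';python3 -m inch '[0.001,0.0002,0,0,0,0,155, 0,0,0,0,0,0,155]'
```

```text
time: 5.3
tool_pos: [505.8, -63.6, 65.3]
tcp_rot: [-180.0, -0.0, -166.2]
ft_force: [-1.5, -1.7, 0.5]
finger_gap: 33.6
time: 5.5
tool_pos: [506.8, -63.4, 65.3]
tcp_rot: [-180.0, -0.0, -166.2]
ft_force: [-1.1, -1.7, 0.3]
finger_gap: 33.6
time: 5.7
tool_pos: [507.9, -63.1, 65.3]
tcp_rot: [180.0, 0.0, -166.2]
ft_force: [-0.5, -0.5, 0.1]
finger_gap: 33.4
```

```bash
python3 -m inch '[0.001,0.0002,0,0,0,0,155, 0,0,0,0,0,0,155]';python3 -m inch '[0.001,0.0003,0,0,0,0,155, 0,0,0,0,0,0,155]'
```

```text
time: 5.9
tool_pos: [508.9, -62.8, 65.3]
tcp_rot: [180.0, 0.0, -166.2]
ft_force: [-1.4, -0.7, -0.0]
finger_gap: 33.5
time: 6.1
tool_pos: [510.0, -62.5, 65.3]
tcp_rot: [180.0, 0.0, -166.2]
ft_force: [-1.6, -0.2, 0.2]
finger_gap: 33.6
```

```bash
python3 - <<'E'
from h import *
snap('scene','s2');im=cv2.imread('pics/s2.png');cv2.imwrite('pics/s2c.png',cv2.resize(im[150:270,250:390],None,fx=5,fy=5,interpolation=2))
E
```

```text
(no output)
```

View pics/s2c.png

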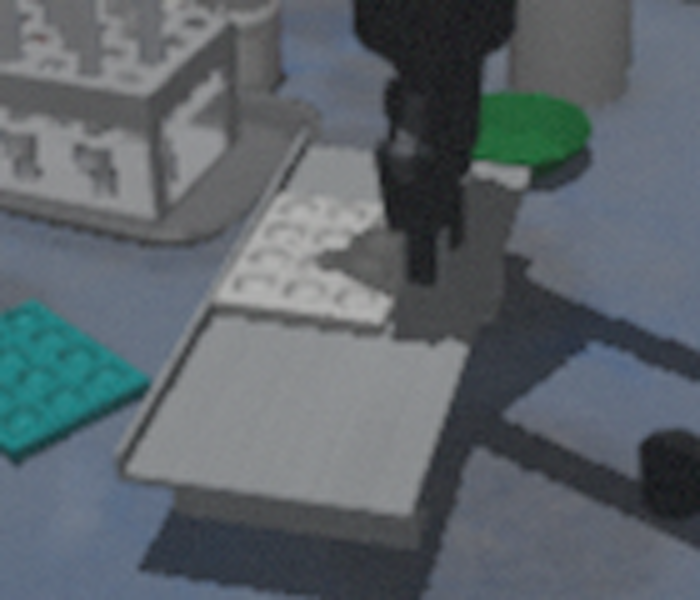

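The scene crop shows the plate now parallel to the lip and nearly touching it, with its left rear corner at (215,302). The fingers are at (425,270). I'll push a few more millimetres until contact.

```bash
python3 -m inch '[0.001,0.0003,0,0,0,0,155, 0,0,0,0,0,0,155]';python3 -m inch '[0.001,0.0003,0,0,0,0,155, 0,0,0,0,0,0,155]'
```

```text
time: 6.35
tool_pos: [510.9, -62.3, 65.3]
tcp_rot: [-180.0, -0.0, -166.2]
ft_force: [-0.5, -1.4, 0.9]
finger_gap: 33.4
time: 6.55
tool_pos: [511.0, -62.3, 65.2]
tcp_rot: [180.0, -0.1, -166.2]
ft_force: [-5.6, -2.4, 3.5]
finger_gap: 33.3
```

Contact at the lip (−5.6 N). I'll back off, lift, turn 90° and come down at the plate's left end.

```bash
python3 -m inch '[-0.005,-0.001,0,0,0,0,155, -0.01,-0.0025,0,0,0,0,155, 0,0,0.03,0,0,0,155, 0,0,0.035,0,0,0,155, 0.007,0.016,0,0,0,-8,155, 0.007,0.016,0,0,0,-8,155, 0.007,0.016,0,0,0,-8,155, 0.007,0.016,0,0,0,-8,155, 0.007,0.016,0,0,0,-8,155, 0.007,0.016,0,0,0,-8,155]' && python3 -m inch '[0,0,0,0,0,-8,155, 0,0,0,0,0,-8,155, 0,0,0,0,0,-8,155, 0,0,0,0,0,-8,155, 0,0,0,0,0,-8,155, 0,0,0,0,0,-2,155, 0,0,0,0,0,0,155]'; python3 - <<'E'
from h import *
snap('scene','s3');im=cv2.imread('pics/s3.png');cv2.imwrite('pics/s3c.png',cv2.resize(im[150:270,250:390],None,fx=5,fy=5,interpolation=2))
E
```

```text
time: 7.55
tool_pos: [538.6, 31.2, 130.3]
tcp_rot: [180.0, 0.0, 145.4]
ft_force: [0.1, -0.5, 0.1]
finger_gap: 33.2
time: 8.25
tool_pos: [538.4, 30.5, 130.3]
tcp_rot: [180.0, -0.0, 103.7]
ft_force: [-0.2, -0.0, 0.4]
finger_gap: 33.9
```

View pics/s3c.png

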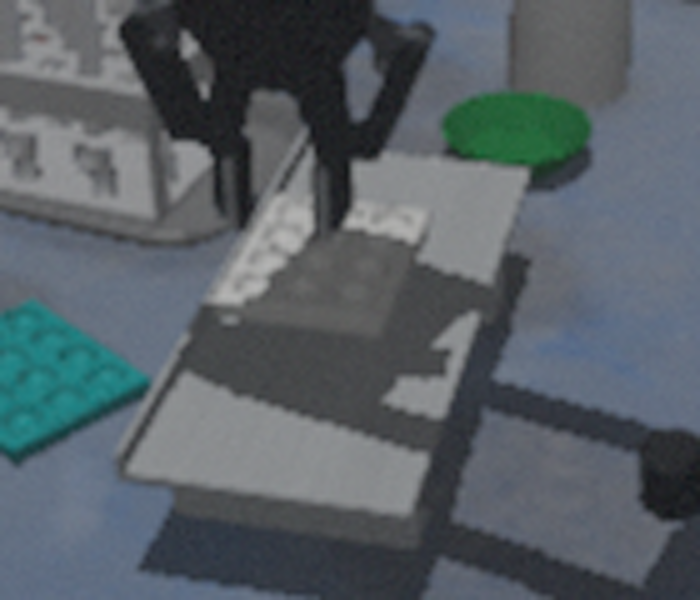

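The plate is flush with the lip; its left end runs from (205,305) to (382,335) in this crop. I'll get that edge's position.

```bash
python3 - <<'E'
from fr import *
s=lambda x,y,z:L(ray('scene',250+x/5-.4,150+y/5-.4,z)[:2]).round(1)
print('plate left corners',s(207,302,72),s(382,327,72),'ledge left front',s(420,515,60),'lip left',s(122,466,70),'right front',s(528,170,60))
print(L(np.array([538.4,30.5])))
E
```

```text
plate left corners [65.4 36.8] [-21.3  38.8] ledge left front [-65.3 151.9] lip left [ 61.5 161.1] right front [ -58.1 -143.5]
[18.41556596 55.60162759]
```

```bash
python3 -m inch '[-0.001,0.006,0,0,0,0,155, 0,0,-0.03,0,0,0,155, 0,0,-0.02,0,0,0,155, 0,0,-0.0145,0,0,0,155, 0,0,0,0,0,0,155, 0,0,0,0,0,0,155]' && python3 -m inch '[0.001,-0.005,0,0,0,0,155, 0.001,-0.005,0,0,0,0,155, 0.001,-0.005,0,0,0,0,155, 0.001,-0.004,0,0,0,0,155, 0.001,-0.004,0,0,0,0,155, 0.001,-0.004,0,0,0,0,155, 0.001,-0.004,0,0,0,0,155, 0.001,-0.004,0,0,0,0,155, 0.001,-0.004,0,0,0,0,155, 0.001,-0.004,0,0,0,0,155]'
```

```text
time: 8.9
tool_pos: [537.9, 36.6, 66.1]
tcp_rot: [-180.0, -0.0, 103.8]
ft_force: [0.6, 0.3, 0.0]
finger_gap: 33.5
time: 9.9
tool_pos: [547.8, -6.8, 65.7]
tcp_rot: [-180.0, -0.0, 103.8]
ft_force: [-0.7, 1.7, 2.0]
finger_gap: 33.2
```

```bash
python3 -m inch '[0.001,-0.004,0,0,0,0,155, 0.001,-0.004,0,0,0,0,155, 0.001,-0.004,0,0,0,0,155, 0.001,-0.004,0,0,0,0,155, 0.001,-0.004,0,0,0,0,155, 0.001,-0.004,0,0,0,0,155, 0.001,-0.004,0,0,0,0,155, 0.001,-0.004,0,0,0,0,155, 0.001,-0.004,0,0,0,0,155, 0,0,0,0,0,0,155]' && python3 -m inch '[0.001,-0.004,0,0,0,0,155, 0.001,-0.004,0,0,0,0,155, 0.001,-0.004,0,0,0,0,155, 0.001,-0.004,0,0,0,0,155, 0.001,-0.004,0,0,0,0,155, 0.001,-0.004,0,0,0,0,155, 0.001,-0.004,0,0,0,0,155, 0,-0.003,0,0,0,0,155, 0,0,0,0,0,0,155]'; python3 - <<'E'
from fr import *
s=r.sense();print(L(s['tool_pos'][:2]))
snap('scene','s4');im=cv2.imread('pics/s4.png');cv2.imwrite('pics/s4c.png',cv2.resize(im[150:270,250:390],None,fx=5,fy=5,interpolation=2))
E
```

```text
time: 10.9
tool_pos: [556.9, -43.3, 65.7]
tcp_rot: [-180.0, 0.0, 103.7]
ft_force: [-0.9, -0.3, -0.2]
finger_gap: 33.5
time: 11.8
tool_pos: [563.9, -74.1, 65.9]
tcp_rot: [180.0, 0.0, 103.7]
ft_force: [-0.6, 0.4, 0.7]
finger_gap: 33.4
[ 18.21633294 -52.01140953]
```

View pics/s4c.png

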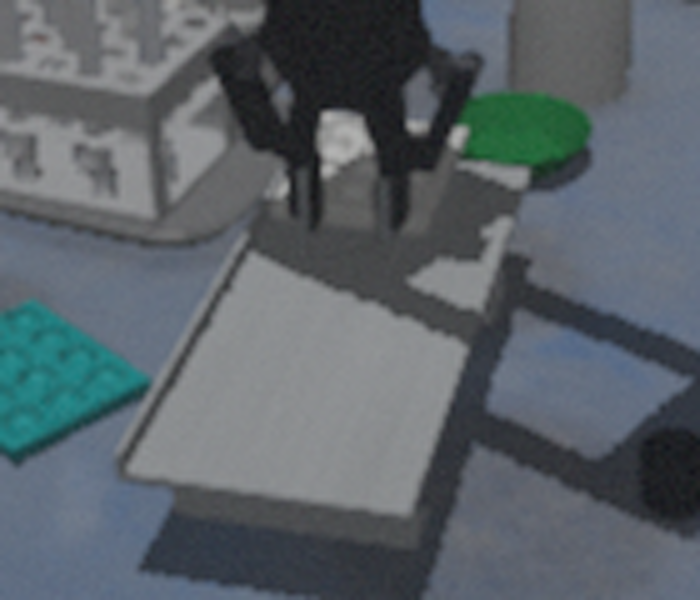

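The scene crop shows the plate following squarely along the lip, with its far corner at (465,135) just past the ledge end. I'll push 17 mm more, retreat, lift clear and measure.

```bash
python3 -m inch '[0.001,-0.004,0,0,0,0,155, 0.001,-0.004,0,0,0,0,155, 0.001,-0.004,0,0,0,0,155, 0.001,-0.004,0,0,0,0,155, 0,-0.0005,0,0,0,0,155, 0,0,0,0,0,0,155]' && python3 -m inch '[-0.001,0.005,0,0,0,0,155, -0.002,0.01,0,0,0,0,155, 0,0,0.03,0,0,0,155, 0,0,0.04,0,0,0,155, 0,0,0.05,0,0,0,155, 0,0,0.05,0,0,0,155, -0.02,0.04,0.04,0,0,0,155, -0.03,0.04,0.04,0,0,0,155, -0.03,0.04,0.03,0,0,0,155, -0.03,0.04,0,0,0,0,155]' && python3 -m inch '[-0.03,0.04,0,0,0,0,155, -0.03,0.04,0,0,0,0,155, -0.03,0.03,0,0,0,0,155, -0.03,0.03,0,0,0,0,155, -0.02,0.03,0,0,0,0,155, 0,0,0,0,0,0,155]'; python3 - <<'E'
from h import *
snap('top','t5');im=cv2.imread('pics/t5.png');cv2.imwrite('pics/t5c.png',cv2.resize(im[130:280,230:430],None,fx=4,fy=4,interpolation=2))
E
```

```text
time: 12.45
tool_pos: [567.9, -90.3, 65.8]
tcp_rot: [180.0, 0.0, 103.7]
ft_force: [0.9, 0.5, -0.1]
finger_gap: 34.0
time: 13.45
tool_pos: [469.3, 65.3, 330.7]
tcp_rot: [179.6, 0.1, 103.7]
ft_force: [1.2, 1.3, -0.3]
finger_gap: 33.3
time: 14.05
tool_pos: [326.1, 237.1, 326.3]
tcp_rot: [180.0, -0.1, 104.1]
ft_force: [1.4, 0.1, 1.0]
finger_gap: 33.5
```

View pics/t5c.png

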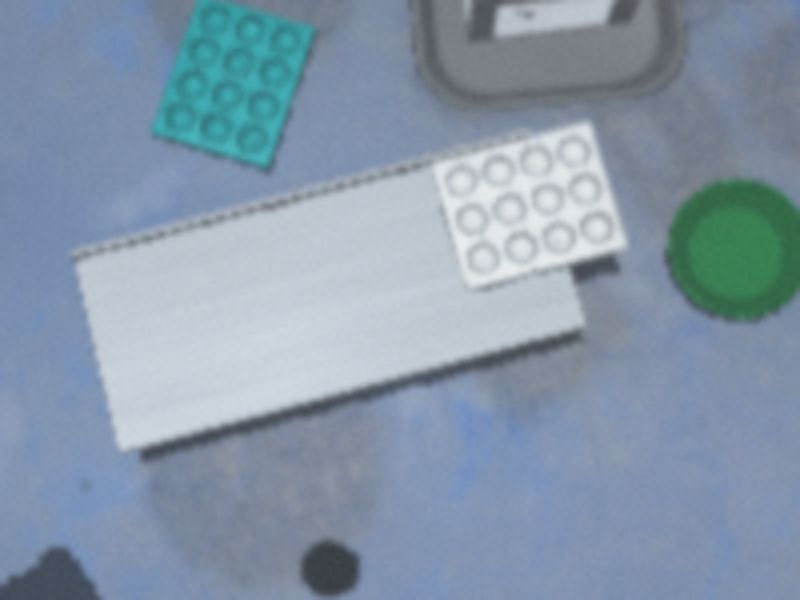

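The top crop shows the plate parallel to the lip and hanging over the right end: corners (435,162), (592,122), (627,247) and (473,289). Now the numbers.

```bash
python3 - <<'E'
from fr import *
s=lambda x,y,z:ray('top',230+x/4-.4,130+y/4-.4,z)[:2]
P=[s(435,162,72),s(592,122,72),s(627,247,72),s(473,289,72)]
print([L(p).round(1).tolist() for p in P],L(sum(P)/4).round(1))
a=P[0]-P[1]+P[3]-P[2];print('rel yaw deg',np.degrees(np.arctan2(a@ex,a@ey)))
print('ledge corners now',L(s(583,328,60)).round(1),L(s(123,450,60)).round(1),L(s(75,250,70)).round(1))
d=np.load('pics/t5.npz')['d'];W=world('top',d)
m=(np.abs(W[...,2]-70)<6)&(W[...,0]>500)&(W[...,1]<-110)&(W[...,1]>-230);print('z tilt',np.linalg.lstsq(np.c_[W[m][:,:2],np.ones(m.sum())],W[m][:,2],rcond=None)[0])
for nm,u,v,h in(('dish',230+738/4,130+248/4,22),('stopper',230+330/4,130+569/4,30)):print(nm,ray('top',u,v,h).round())
E
```

```text
[[63.2, -84.7], [62.5, -186.9], [-20.4, -184.9], [-21.1, -85.9]] [  21.1 -135.6]
rel yaw deg -0.006971967771293248
ledge corners now [ -60.6 -146.2] [-60.3 147.9] [ 67.7 147.4]
z tilt [ 4.90318919e-05 -3.17200494e-03  6.88533969e+01]
dish [ 565. -293.   22.]
stopper [365. -25.  30.]
```

The plate reads y ≈ −136 mm (window −144.5 to −119.5), x ≈ 18 mm after correcting for the 3.5 mm offset seen on the ledge corners, and square. The dish and stopper haven't moved.

```bash
python3 -c "
from bench import r
s=r.sense();print(s['time'],s['tool_pos'],s['qd'].round(2));print(r.hand_in())"
```

```text
14.1 [327.34634654 235.58273205 326.22358186] [-3.57  0.8  -0.45 -0.96 -0.2  -1.96]
the job is handed in; nothing more can be done
None
```

The spot plate is square against the rear lip and overhangs the dish-side (−y) end of the ledge by about 35–39 mm. I handed the job in at 14.1 s with the hand clear; no verdict is reported.

I used two pushes with both fingertips. The first went from the front until the plate met the lip (about 6 N), and the second ran along the lip from the bottle end.

**Last checks (top camera):**
- **Position:** the plate's centre is at about y = −136 mm in the ledge frame, within the −144.5 to −119.5 mm limits.
- **Angle:** about 0° to the lip, against the 0.08 rad limit.
- **Flatness:** the depth fit shows no tilt.
- **Dish and stopper:** they are where they started, within about 3 mm.

**Disagreements and gaps:**
- **Distance to the lip:** the raw reading was x = 21.1 mm. The ledge corners in the same picture read about 3.5 mm too far back, so I take it as about 18 mm, which agrees with the contact felt at the lip.
- **Plate length:** it measured about 100 mm instead of 105, so the overhang is good to only a few millimetres.
- **Bottle and pen:** I didn't measure these again, but the hand never came down near them.

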